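# Snap the weighing tray onto the kitchen scale

### The job

Pick up the scale's round steel weighing tray by its black bar handle and mount it on the kitchen scale with its red spout tab towards the display, so that it snaps under all three spring catches and sits fully home on the three balls. Feel it in gently: never force it hard against the scale, and do not disturb the things standing around.

Things in the scene. Friction and masses are not known exactly. Their poses are not given: they have to be found in the camera images.
- tray_grip (a point): Centre of the tray's black bar handle, 70 (x) x 16 (y) x 14 (z) mm, on two posts; grip across the 16 mm. Tray loose, 200-325 g; its axes: z up, -x to the red tab. Below this point: steel disc top 35 mm (94 dia), lug middles 37.5, lowest edge 49. Three 10 mm round lugs reach 57 mm from the axis at 0, +120, -120 deg from +x; V-grooves under the disc at 180, +60, -60.
- scale: Kitchen scale, fixed, near a wall cabinet 0.5 m up: white foot 152 x 152 mm. Origin: middle of its underside; z up; -x to the black display. On the same axis a head with three 12 mm balls at 180, +60, -60 deg and three catches (orange noses, black posts up to 79 mm out, 69 mm high) at 0, +120, -120. Home: axes in line, tray x along scale x, handle centre 87.5 mm above origin, +-6 mm.
- green_jar: Bystander: spice jar with green lid, 46 mm wide, 106 mm tall, origin at the middle of its underside. Leave alone.
- salt: Bystander: white shaker with grey top, 44 mm wide, 90 mm tall, origin at the middle of its underside. Leave alone.
- red_pot: Bystander: small pot with red lid, 58 mm wide, 50 mm tall, origin at the middle of its underside. Leave alone.
- drink_can: Bystander: orange drink can, 53 mm wide, 134 mm tall, origin at the middle of its underside. Leave alone.
- flat_tin: Bystander: flat tin, 86 mm wide, 40 mm tall, origin at the middle of its underside. Leave alone.
- scale_top (a point): Point on the scale's axis on top of the foot (18 mm above the origin). The head stands above it on a levelling screw whose setting (+-6 mm) is not measured: feel for the height. Going down, lugs meet the noses about 11 mm above home; passing them takes about 10 N over 6 mm, then springs pull the tray down onto the balls, a rigid stop. A 5-10 N push there settles it; over 25 N harms the balls.

How it is judged:
On the way, in this order (a step that is already met when the one before it is completed fails the run):
1. the tray is lifted clear of the counter (height (world z) of tray_grip above 0.12 m), for 0.1 s.
2. the tray bears on all three balls of the scale (contact force between tray and ball0 above 0.5 N and contact force between tray and ball1 above 0.5 N and contact force between tray and ball2 above 0.5 N), for 0.2 s.
At the end, for the whole second after the job is handed in: The tray is released and at rest, level (0.03 rad), centred on the scale within 4 mm, red tab towards the display within 0.08 rad, held by all three catches and bearing on all three balls with at least 0.5 N each (all of step 2 and contact force between tray and nose0 above 0.5 N and contact force between tray and nose1 above 0.5 N and contact force between tray and nose2 above 0.5 N and horizontal distance between tray_grip and scale below 0.004 m and angle between the x axis of tray_grip and the x axis of scale, either way round below 0.08 rad and angle between tray_grip's own z axis and vertical below 0.03 rad and linear speed of tray below 0.02 m/s); the robot touches nothing.
It fails at once if the tray is forced against a ball or catch of the scale with more than 20 N (contact force between tray and ball0 above 20 N or contact force between tray and ball1 above 20 N or contact force between tray and ball2 above 20 N or contact force between tray and nose0 above 20 N or contact force between tray and nose1 above 20 N or contact force between tray and nose2 above 20 N).
It fails at once if a bystander is shifted by more than 20 mm (distance of any of green_jar, salt, red_pot, drink_can, flat_tin from where it was at the start of the episode above 0.02 m).
It also fails if it takes over 48 s, if anything falls off the work surface, if the arm or the gripper's body presses on something with over 40 N, if the wrist force passes 120 N, or if a joint passes its speed limit or range.

### The arm

A 6-joint arm with a two-finger parallel gripper is mounted at the origin on a cart in front of the work surface, level with it; the furniture and walls round the work are solid. World frame = base frame: x ahead of the robot, y to its left, z up, the work surface at z = 0. Lengths are in m, angles in rad, forces in N, time in s.
With the tool pointing down it reaches from about 0.375 to 0.925 m from the base axis. Payload 5.7 kg.
Tool frame: the origin (TCP) lies on the centre line of the jaws, within the pads' length; the fingertips stand ahead of it and the grasp point (between the pads) lies 11 mm behind it (manip.tcp_to_tips is the z of the fingertips in the tool frame, in m); z points along the fingers, y is the direction in which the jaws open and shut (so a half turn about z gives the same grasp; the last joint's range is limited). The gripper opens to 88 mm and grips with 3 to 60 N. Pads are 20 mm wide; open, the fingers measure 115 mm over their backs; the gripper's body (75 mm by 178 mm) begins 61 mm behind the grasp point.
Start: joints at [0.993, 0.359, 1.51, -0, 1.272, -0.115], TCP at [0.268, 0.537, 0.203] pointing down, gripper open.
Joint ranges: [-2.97, 2.97], [-1.01, 2.36], [0.21, 2.38], [-0.96, 4.11], [0.2, 2.71], [-2.98, 2.98]. Speed limits (rad/s): [2.39, 2.39, 3.14, 3.14, 3.14, 3.14].

### API

Orientations are given as a rotation vector (axis times angle).
In Python, from rig import manip gives the robot as it stands. The module is installed in compiled form; this text tells all that it offers.
- The arm moves only by the tool drive_tool, never from a script. Its arguments are lists of equal length, an entry for each row: "slide": the shift along the world's x, y, z in units of 25 mm (1.0 is 25 mm), a list of three; "turn": the turn about the world's z in units of 5 degrees (1.0 is 5 degrees); "grip": the finger opening in mm, from 0 to 87.8. In form: {"slide": [[tx, ty, tz], ...], "turn": [turn, ...], "grip": [grip, ...]}. A call has 1 to 12 rows; each row is the pose to reach, as a shift and turn from the pose measured when the call began; what a row does not reach only later rows make up. A row lasts 1/12 s, in which the tool goes at most 41.7 mm and 7.16 degrees, less where a joint would pass 70% of its speed; a pose out of reach is approached as far as the arm can. A call with a gripper value outside its range is refused whole. The fingers move at their own pace and stop on an object; "newtons" is the grip in N (left out, the last holds). Time passes only in rows, so rows that repeat a pose let the fingers close. It gives the time, the measured TCP pose, the force and the opening at its end, in the units of the state.
- manip.get_state(): the state, without advancing time (a new reading comes with each control period).
- manip.camera(name): name is "scene" or "top"; returns (picture, depth): 384x512x3 uint8, blue, green, red; 384x512 float32, m along the optical axis (not along the pixel's ray), 0 where there is no reading.
- manip.camera_info(name): a dict with "intrinsics" (3x3 intrinsics, pixels), "position" and "orientation" of the camera in the world. Camera axes: x right, y up, looking along -z (the intrinsics and any distortion apply to the point x, -y, -z); pixel columns grow to the right and rows downward; lengths in m; the calibration is good to about 2 mm. A picture is of the moment at which its call begins. camera_info takes no time and is no camera call.
- manip.sign_off(): hands the job in, once; it reports no verdict.
The state is a dict: "t": time; "joint_pos": joint angles; "dq": joint speeds; "effort": joint torques, N m; "position": TCP position; "tool_rot": TCP orientation; "wrist_force": force on the tool from outside, world axes, zero at the start; "wrist_torque": the same for the moment, N m; "width": finger opening in m.
Only numpy, scipy, OpenCV 4.12 (cv2) and the standard library are available. Lean on these libraries where they do the work, as an engineer would, in place of code of your own. Each camera call takes 0.05 s, during which the arm holds its last target. There are 200 camera calls.

## Working session

There is one attempt and no reset: what is moved stays moved. The work goes in short steps, Python scripts to look and compute and a tool call to move; the robot and the scene stay as the last step left them, time stands still between calls to the robot, and variables do not carry over. Pictures are saved under pics/ and viewed, about 8 in all and at most 12, crops included, and the job is handed in when it is done.

Besides the shell and the picture viewer there is one more tool, called after "Emit:" by a JSON object that holds its "op" and its "data", one argument or row to a line. drive_tool: Moves the arm, as the interface text tells. Its arguments: {"type":"object","properties":{"slide":{"type":"array","items":{"type":"array","items":{"type":"number"}}},"turn":{"type":"array","items":{"type":"number"}},"grip":{"type":"array","items":{"type":"number"}},"newtons":{"type":"number"}},"required":["slide","turn","grip"]}

```bash
mkdir -p pics; cat > h.py <<'E'
import numpy as np, cv2
from scipy.spatial.transform import Rotation as R
from rig import manip
def snap(name,tag):
    im,d=manip.camera(name); cv2.imwrite(f'pics/{tag}.png',im); np.save(f'pics/{tag}.npy',d); return im,d
def cam(name):
    c=manip.camera_info(name); o=np.array(c['orientation']); 
    M=o if o.shape==(3,3) else R.from_rotvec(o).as_matrix()
    return np.array(c['intrinsics']),np.array(c['position']),M,c
def cloud(name,d):
    K,p,M,c=cam(name); v,u=np.indices(d.shape)
    X=np.stack([(u-K[0,2])/K[0,0]*d,-(v-K[1,2])/K[1,1]*d,-d],-1)
    return X@M.T+p
def ray(name,u,v,z):
    K,p,M,c=cam(name); r=M@np.array([(u-K[0,2])/K[0,0],-(v-K[1,2])/K[1,1],-1]); return p+r*(z-p[2])/r[2]
E
python3 - <<'E'
from h import *
s,_=snap('scene','s0'); t,_=snap('top','t0')
for n in('scene','top'): print(manip.camera_info(n))
print(manip.get_state(), manip.tcp_to_tips)
E
```

```text
{'intrinsics': array([[430.52445659,   0.        , 248.80146824],
       [  0.        , 430.52445659, 192.03830899],
       [  0.        ,   0.        ,   1.        ]]), 'position': array([-0.30639479,  0.76202727,  1.18419674]), 'orientation': array([ 0.41139928, -0.8982051 , -2.13275705])}
{'intrinsics': array([[370.75258888,   0.        , 259.4913085 ],
       [  0.        , 370.75258888, 193.51100536],
       [  0.        ,   0.        ,   1.        ]]), 'position': array([0.4542144 , 0.0266495 , 1.25081802]), 'orientation': array([ 0.05656355, -0.0739392 , -1.53926733])}
{'t': 0.1, 'joint_pos': array([ 9.92899907e-01,  3.59437882e-01,  1.51156183e+00, -3.09440424e-05,
        1.27276851e+00, -1.15111717e-01]), 'dq': array([ 0.00140274, -0.00073735, -0.00241581, -0.00032139, -0.00051746,
        0.0007479 ]), 'effort': array([ 5.77285246e-02, -5.17792583e+01, -2.76268351e+01,  1.32496348e-01,
       -1.85612985e-01,  1.15763862e-02]), 'position': array([0.26738425, 0.53610207, 0.2017006 ]), 'tool_rot': array([-0.72029345, -3.05717259,  0.00322931]), 'wrist_force': array([ 0.20249821, -0.10639894, -0.5387486 ]), 'wrist_torque': array([-0.00673257,  0.06074072, -0.03743808]), 'width': 0.08755721085460458} 0.008
```

View pics/s0.png

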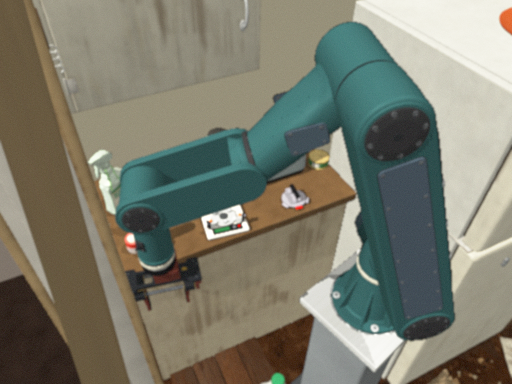

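View pics/t0.png

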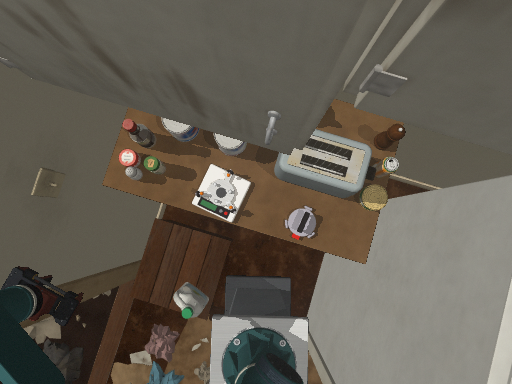

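The top view shows the scale at about (221,193) with its display lower left, the tray at (301,222) with a dark handle and red tab at (297,237), and the toaster above and to its left. I'll enlarge both.

```bash
python3 - <<'E'
from h import *
t=cv2.imread('pics/t0.png'); d=np.load('pics/t0.npy'); 
a=t[155:229,184:260]; b=t[195:250,265:335]
f=lambda x:cv2.resize(x,(400,400*x.shape[0]//x.shape[1]),interpolation=cv2.INTER_CUBIC)
A,B=f(a),f(b); H=max(A.shape[0],B.shape[0]); c=np.zeros((H,800,3),np.uint8); c[:A.shape[0],:400]=A; c[:B.shape[0],400:]=B
cv2.imwrite('pics/t0c.png',c)
P=cloud('top',d)
np.set_printoptions(precision=3,suppress=True)
for u,v in [(221,193),(225,200),(205,190),(240,190),(303,220),(301,225),(292,218),(310,221),(297,237),(280,230),(325,150),(300,165),(370,180),(240,60),(273,125),(245,215)]: print((u,v),P[v,u])
E
```

```text
(221, 193) [0.554 0.142 0.027]
(225, 200) [0.531 0.128 0.031]
(205, 190) [0.564 0.197 0.013]
(240, 190) [0.568 0.08  0.015]
(303, 220) [ 0.473 -0.128  0.057]
(301, 225) [ 0.457 -0.122  0.055]
(292, 218) [ 0.479 -0.096  0.016]
(310, 221) [ 0.471 -0.156  0.015]
(297, 237) [ 0.417 -0.114  0.016]
(280, 230) [ 0.438 -0.058  0.002]
(325, 150) [ 0.698 -0.19   0.083]
(300, 165) [ 0.631 -0.099  0.182]
(370, 180) [ 0.617 -0.361  0.001]
(240, 60) [0.613 0.046 0.902]
(273, 125) [0.588 0.007 0.763]
(245, 215) [0.485 0.061 0.001]
```

View pics/t0c.png

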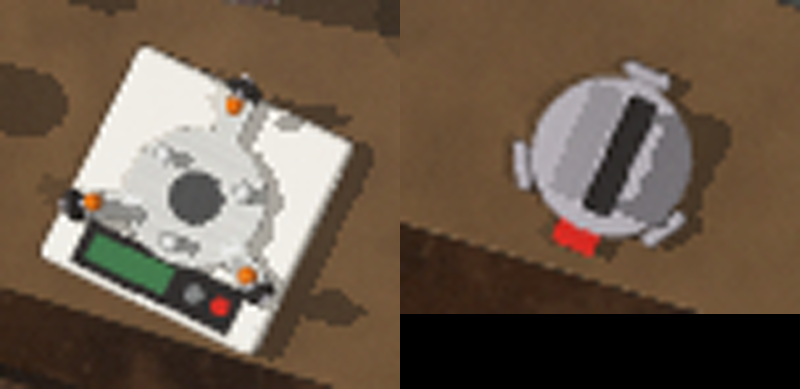

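```bash
python3 - <<'E'
from h import *
np.set_printoptions(precision=4,suppress=True)
q=lambda x,y,u0,v0,f:(u0+(x+.5)/f-.5,v0+(y+.5)/f-.5)
S=lambda x,y,z:ray('top',*q(x,y,184,155,400/76),z)
T=lambda x,y,z:ray('top',*q(x-400,y,265,195,400/70),z)
c=np.array([S(*p,.018) for p in[(143,46),(353,147),(255,354),(43,253)]]); print('foot',c.mean(0),[np.linalg.norm(c[i]-c[i-1]) for i in range(4)])
x=(c[0]+c[1]-c[2]-c[3]); print('yaw',np.degrees(np.arctan2(x[1],x[0])))
n=np.array([S(*p,.06) for p in[(233,105),(92,202),(246,275)]]); print('noses',n.mean(0),np.linalg.norm(n-n.mean(0),axis=1)); k=n-n.mean(0)
print('nose yaw',[np.degrees(np.arctan2(a[1],a[0])) for a in k])
a,b=T(643,98,.056),T(598,212,.056); print('handle',(a+b)/2,np.linalg.norm(a-b),np.degrees(np.arctan2(*(a-b)[1::-1])))
l=np.array([T(*p,.0115) for p in[(647,75),(522,165),(663,229)]]); print('lugs',l.mean(0),np.linalg.norm(l-l.mean(0),axis=1),[np.degrees(np.arctan2(a[1],a[0])) for a in l-l.mean(0)])
# color segmentation: red/dark handle in top depth cloud
t=cv2.imread('pics/t0.png').astype(int);P=cloud('top',np.load('pics/t0.npy'))
m=np.zeros(t.shape[:2],bool);m[200:240,285:320]=1
h=m&(P[...,2]>.045); pts=P[h]; print('h n',h.sum(),pts.mean(0),pts.min(0),pts.max(0)); w,V=np.linalg.eigh(np.cov(pts[:,:2].T)); print(np.degrees(np.arctan2(V[1,1],V[0,1])))
s=cv2.imread('pics/s0.png')
f=lambda x:cv2.resize(x,(400,400*x.shape[0]//x.shape[1]),interpolation=cv2.INTER_CUBIC)
A,B=f(s[195:245,195:255]),f(s[175:218,270:320]);C=np.zeros((345,800,3),np.uint8);C[:A.shape[0],:400]=A;C[:B.shape[0],400:]=B
cv2.imwrite('pics/s0c.png',C)
E
```

```text
foot [0.557  0.1418 0.018 ] [np.float64(0.1458028278633938), np.float64(0.14868533530249423), np.float64(0.14482146513993124), np.float64(0.14841538518427133)]
yaw -23.318521031661188
noses [0.5568 0.143  0.06  ] [0.0605 0.0602 0.0604]
nose yaw [np.float64(-23.38403501799399), np.float64(96.58103521130785), np.float64(-143.63656528759716)]
handle [ 0.4677 -0.1284  0.056 ] 0.06910902743531115 -20.390104828242748
lugs [ 0.4673 -0.1284  0.0115] [0.0522 0.0521 0.0519] [np.float64(-22.91950421457181), np.float64(97.37649780736506), np.float64(-142.82508551494126)]
h n 115 [ 0.4667 -0.124   0.0864] [ 0.4344 -0.1475  0.0453] [0.4993 0.0266 1.2508]
113.32521944741704
```

View pics/s0c.png

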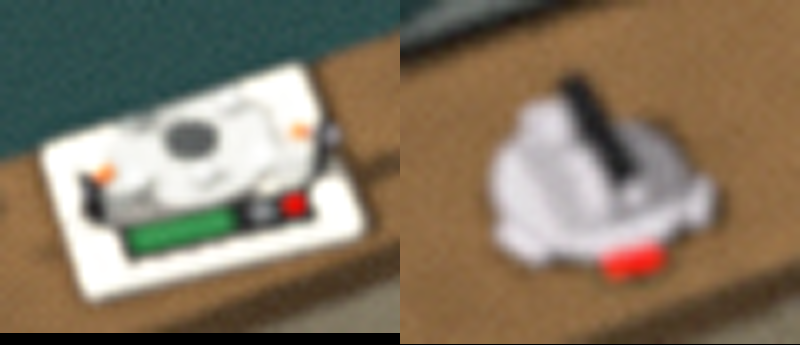

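The scene crop agrees with the top view: display and red tab both face the robot. The scale is at (0.557, 0.142), yaw −23.4°. The tray is at (0.4675, −0.128), yaw about −22°, and the measured radii match the given sizes. Now moving over the tray.

Emit:
{"op": "drive_tool", "data": {
  "slide": [
    [4,-13,0.6],
    [4,-13,0.6],
    [4,-13,0.6],
    [4,-13,0.6],
    [4,-13,0.6],
    [4,-13,0.6],
    [4,-13,0.6],
    [4,-13,0.6],
    [4,-13,0.6],
    [4,-13,0.6],
    [4,-13,0.6],
    [4,-13,0.6]
  ],
  "turn": [1,1,1,1,1,1,1,1,1,1,1,1],
  "grip": [60,60,60,60,60,60,60,60,60,60,60,60]
}}

```text
t: 1.1
position: [0.3671, 0.2123, 0.2166]
tool_rot: [-0.585, -3.085, 0.002]
wrist_force: [0.6, 1.1, 0.0]
width: 0.0601
```

Emit:
{"op": "drive_tool", "data": {
  "slide": [
    [4,-13.6,0],
    [4,-13.6,0],
    [4,-13.6,0],
    [4,-13.6,0],
    [4,-13.6,0],
    [4,-13.6,0],
    [4,-13.6,0],
    [4,-13.6,0],
    [4,-13.6,0],
    [4,-13.6,0],
    [4,-13.6,-2],
    [4,-13.6,-3.5]
  ],
  "turn": [0,0,0,0,0,0,0,0,0,0,0,0],
  "grip": [50,50,50,50,50,50,50,50,50,50,50,50]
}}

```text
t: 2.1
position: [0.4702, -0.1268, 0.1341]
tool_rot: [0.582, 3.082, -0.003]
wrist_force: [0.8, 0.5, -0.6]
width: 0.0501
```

```bash
python3 - <<'E'
from h import *
s=manip.get_state();print(s['position'],s['wrist_force'])
t,_=snap('top','t1');s,_=snap('scene','s1')
f=lambda x:cv2.resize(x,(400,400*x.shape[0]//x.shape[1]),interpolation=cv2.INTER_CUBIC)
A,B=f(t[180:255,255:345]),f(s[145:220,250:340]);cv2.imwrite('pics/c1.png',np.hstack([A,B]))
E
```

```text
[ 0.4702068  -0.12681667  0.13409777] [ 0.79562868  0.48664717 -0.63000274]
```

View pics/c1.png

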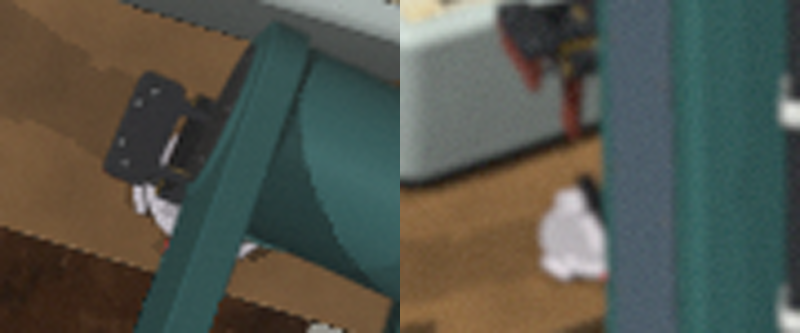

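The arm hides the handle in both views (fingers at right crop (540,70), tray at (580,240)), so I'm relying on the measurements and going down.

Emit:
{"op": "drive_tool", "data": {
  "slide": [
    [-0.1,-0.06,-1],
    [-0.1,-0.06,-2],
    [-0.1,-0.06,-2.8],
    [-0.1,-0.06,-3.3],
    [-0.1,-0.06,-3.6],
    [-0.1,-0.06,-3.8],
    [-0.1,-0.06,-3.8]
  ],
  "turn": [0,0,0,0,0,0,0],
  "grip": [50,50,50,50,50,50,50]
}}

```text
t: 2.78
position: [0.4605, -0.1241, 0.0336]
tool_rot: [-0.578, -3.075, -0.003]
wrist_force: [-0.8, 0.5, 0.1]
width: 0.0501
```

Emit:
{"op": "drive_tool", "data": {
  "slide": [
    [0,0,0],
    [0,0,0],
    [0,0,0],
    [0,0,0],
    [0,0,0],
    [0,0,0],
    [0,0,0],
    [0,0,0]
  ],
  "turn": [0,0,0,0,0,0,0,0],
  "grip": [30,20,10,8,8,8,8,8],
  "newtons": 30
}}

```text
t: 3.45
position: [0.4606, -0.1243, 0.0338]
tool_rot: [-0.578, -3.075, -0.003]
wrist_force: [0.2, -0.9, 2.2]
width: 0.0153
```

```bash
python3 - <<'E'
from h import *
s=manip.get_state();print(s); print(R.from_rotvec(s['tool_rot']).as_matrix())
E
```

```text
{'t': 3.45, 'joint_pos': array([-4.07621409e-01,  4.26616582e-01,  1.93713579e+00, -1.50912735e-03,
        7.90504501e-01, -1.60596153e+00]), 'dq': array([-0.00118446,  0.00186906, -0.00323752, -0.00021613,  0.0009713 ,
        0.00178461]), 'effort': array([ 5.14560062e-01, -4.35577512e+01, -1.53339601e+01,  2.76513509e-01,
        1.14698920e-01,  2.42817833e-02]), 'position': array([ 0.46058618, -0.12430392,  0.03377065]), 'tool_rot': array([-5.77703106e-01, -3.07520968e+00, -2.72403119e-03]), 'wrist_force': array([ 0.23042901, -0.92298778,  2.18016266]), 'wrist_torque': array([-0.03756781,  0.02218219,  0.06769634]), 'width': 0.015293579054984342}
[[-9.31748120e-01  3.62905243e-01 -1.20509441e-02]
 [ 3.62883324e-01  9.31825847e-01  4.03540295e-03]
 [ 1.26938500e-02 -6.13107523e-04 -9.99919242e-01]]
```

The grasp is about 8 mm off along the handle, because the arm drifted on the descent. There's plenty of time, so I'll re-centre and see how small moves track.

Emit:
{"op": "drive_tool", "data": {
  "slide": [
    [0,0,0],
    [0,0,0],
    [0,0,0],
    [0.3,-0.12,0.2],
    [0.3,-0.12,0.2],
    [0.3,-0.12,0.2],
    [0.3,-0.12,0.2],
    [0.3,-0.12,0.2],
    [0.3,-0.12,0.2]
  ],
  "turn": [0,0,0,0,0,0,0,0,0],
  "grip": [40,40,40,40,40,40,40,40,40]
}}

```text
t: 4.2
position: [0.4678, -0.1272, 0.0387]
tool_rot: [-0.578, -3.075, -0.003]
wrist_force: [-0.1, -0.0, 0.1]
width: 0.0399
```

Emit:
{"op": "drive_tool", "data": {
  "slide": [
    [0,0,0],
    [0,0,0],
    [0,0,0],
    [0,0,0],
    [0,0,0],
    [0,0,0],
    [0,0,0]
  ],
  "turn": [0,0,0,0,0,0,0],
  "grip": [8,8,8,8,8,8,8],
  "newtons": 40
}}

```text
t: 4.78
position: [0.4679, -0.1272, 0.0387]
tool_rot: [-0.578, -3.075, -0.003]
wrist_force: [1.4, 0.3, 0.2]
width: 0.0081
```

Emit:
{"op": "drive_tool", "data": {
  "slide": [
    [0,0,0.5],
    [0,0,1.2],
    [0,0,2.2],
    [0,0,3.2],
    [0,0,4],
    [0,0,4.6],
    [0,0,5],
    [0,0,5],
    [0,0,5]
  ],
  "turn": [0,0,0,0,0,0,0,0,0],
  "grip": [8,8,8,8,8,8,8,8,8]
}}

```text
t: 5.53
position: [0.4679, -0.1272, 0.1637]
tool_rot: [-0.578, -3.075, -0.003]
wrist_force: [0.1, 0.4, 1.0]
width: 0.0079
```

The opening is 8 mm and no weight shows, so the grip missed. Looking.

```bash
python3 - <<'E'
from h import *
t,_=snap('top','t2');s,_=snap('scene','s2')
f=lambda x:cv2.resize(x,(400,400*x.shape[0]//x.shape[1]),interpolation=cv2.INTER_CUBIC)
A,B=f(t[170:260,250:350]),f(s[140:230,240:340]);cv2.imwrite('pics/c2.png',np.hstack([A,B]))
print(manip.get_state()['width'],cam('top')[3]['position'])
E
```

```text
0.008600274958349356 [0.4542144  0.0266495  1.25081802]
```

View pics/c2.png

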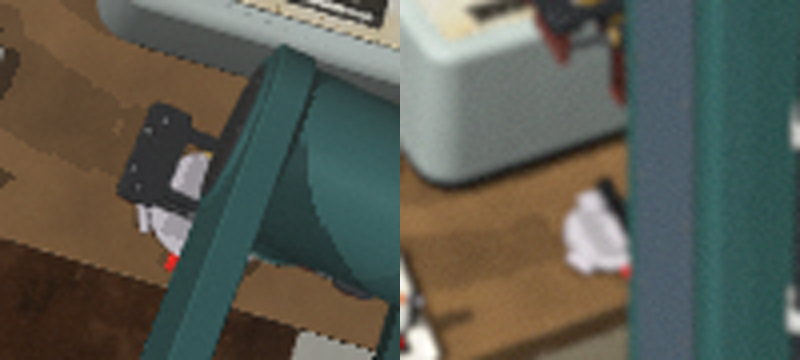

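```bash
python3 - <<'E'
from h import *
np.set_printoptions(precision=3,suppress=True)
K,p,M,c=cam('scene'); s=manip.get_state(); Rt=R.from_rotvec(s['tool_rot']).as_matrix()
def proj(X):
    q=M.T@(X-p); return K[0,0]*q[0]/-q[2]+K[0,2], K[1,2]-K[1,1]*q[1]/-q[2]
for nm,o in [('tip+',(0,.004,.008)),('tip-',(0,-.004,.008)),('tip+44',(0,.044,.008)),('tip-44',(0,-.044,.008))]: 
    print(nm,np.array(proj(s['position']+Rt@np.array(o))))
for tag in('s1','s2'):
  P=cloud('scene',np.load(f'pics/{tag}.npy')); im=cv2.imread(f'pics/{tag}.png').astype(int)
  m=(im[...,2]>im[...,1]+35)&(im[...,2]<170); m[:140]=0;m[185:]=0;m[:,:265]=0;m[:,300:]=0
  for v,u in np.argwhere(m)[::6]: print(tag,u,v,P[v,u])
s=cv2.imread('pics/s2.png'); cv2.imwrite('pics/c3.png',cv2.resize(s[120:200,240:340],(800,640),interpolation=cv2.INTER_CUBIC)[:600])
E
```

```text
tip+ [294.942 170.49 ]
tip- [296.976 170.005]
tip+44 [284.693 172.934]
tip-44 [307.076 167.596]
s1 274 154 [ 0.497 -0.04   0.258]
s1 276 157 [ 0.478 -0.032  0.26 ]
s1 277 160 [ 0.474 -0.033  0.25 ]
s1 278 162 [ 0.475 -0.04   0.236]
s1 289 167 [ 0.466 -0.088  0.193]
s1 288 170 [ 0.466 -0.083  0.181]
s1 288 172 [ 0.469 -0.087  0.168]
s1 289 174 [ 0.468 -0.092  0.156]
s1 292 179 [ 0.558 -0.213 -0.004]
s1 293 180 [ 0.551 -0.212 -0.004]
s1 283 182 [ 0.566 -0.169  0.001]
s1 281 183 [ 0.57  -0.162 -0.003]
s1 281 184 [ 0.565 -0.158 -0.003]
s2 275 146 [ 0.494 -0.041  0.293]
s2 278 149 [ 0.472 -0.033  0.298]
s2 279 151 [ 0.469 -0.035  0.29 ]
s2 280 154 [ 0.469 -0.041  0.275]
s2 293 177 [ 0.563 -0.223 -0.002]
s2 291 179 [ 0.561 -0.21  -0.003]
s2 290 180 [ 0.558 -0.201 -0.001]
s2 286 181 [ 0.564 -0.185 -0.002]
s2 294 181 [ 0.542 -0.208 -0.   ]
s2 285 182 [ 0.567 -0.183 -0.009]
s2 280 183 [ 0.57  -0.157 -0.   ]
s2 281 184 [ 0.563 -0.155  0.001]
```

View pics/c3.png

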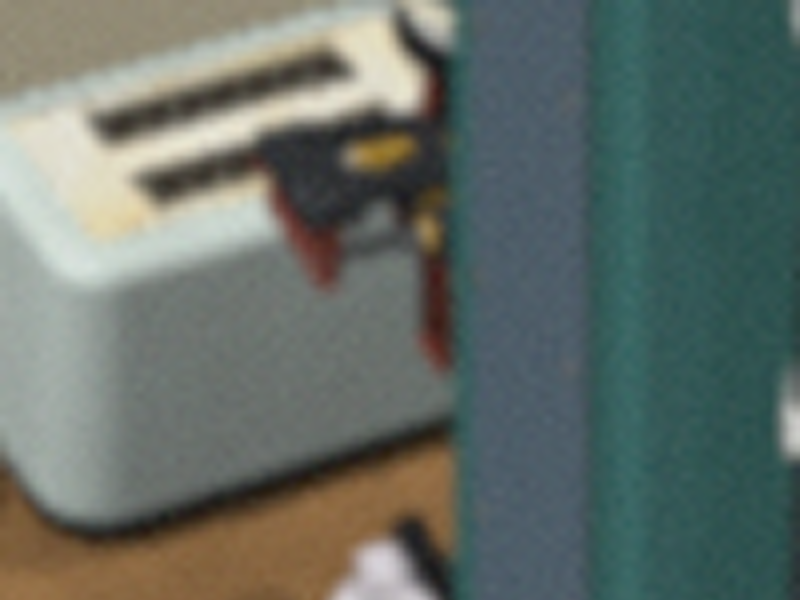

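```bash
python3 - <<'E'
from h import *
np.set_printoptions(precision=4,suppress=True)
def proj(n,X):
    K,p,M,c=cam(n);q=M.T@(np.array(X)-p); return np.array([K[0,0]*q[0]/-q[2]+K[0,2], K[1,2]-K[1,1]*q[1]/-q[2]])
print('handle in scene',proj('scene',[.4675,-.1284,.056]),'seen 295,191.1')
print('tab?',proj('scene',[.4675-.055*.92,-.1284+.055*.39,.012]),'seen',270+232/8,175+262/8)
# base of robot / depth checks in both
P=cloud('scene',np.load('pics/s0.npy')); im=cv2.imread('pics/s0.png').astype(int)
for u,v in [(293,188),(295,191),(296,193),(285,196),(287,200),(299,208),(290,185)]: print(u,v,P[v,u],im[v,u])
# gripper in top view: depth of black gripper body
P=cloud('top',np.load('pics/t2.npy'))
for x,y in [(135,185),(155,115),(185,145),(150,160),(205,120),(270,60)]:
    u,v=250+x//4,170+y//4; print('top',u,v,P[v,u])
s=manip.get_state();Rt=R.from_rotvec(s['tool_rot']).as_matrix();print([s['position']+Rt@np.array([a,b,-.072]) for a,b in((.0375,.089),(-.0375,.089))])
E
```

```text
handle in scene [294.1112 189.6159] seen 295,191.1
tab? [298.7168 207.7389] seen 299.0 207.75
293 188 [ 0.4781 -0.1333  0.0536] [41 38 40]
295 191 [ 0.4614 -0.1272  0.054 ] [35 34 38]
296 193 [ 0.4502 -0.1211  0.0557] [38 35 35]
285 196 [ 0.498  -0.1142  0.0081] [212 208 215]
287 200 [ 0.4757 -0.103   0.0107] [220 215 221]
299 208 [ 0.4157 -0.1073  0.0113] [ 18  36 223]
290 185 [ 0.4979 -0.1369  0.0529] [42 55 74]
top 283 216 [ 0.4779 -0.0445  0.3029]
top 288 198 [ 0.5241 -0.0558  0.3065]
top 296 206 [ 0.5042 -0.0766  0.308 ]
top 287 210 [ 0.4933 -0.0539  0.3077]
top 301 200 [ 0.5412 -0.1266  0.0016]
top 317 185 [ 0.5289 -0.0837  0.5834]
[array([ 0.4654, -0.0307,  0.2351]), array([ 0.5353, -0.0579,  0.234 ])]
```

```bash
python3 - <<'E'
from h import *
np.set_printoptions(precision=4,suppress=True)
s=manip.get_state();Rt=R.from_rotvec(s['tool_rot']).as_matrix()
for tag,tcp in(('s1',[.4702,-.1268,.1341]),('s2',[.4679,-.1272,.1637])):
  P=cloud('scene',np.load(f'pics/{tag}.npy')); L=(P-np.array(tcp))@Rt
  m=(abs(L[...,0])<.04)&(abs(L[...,1])<.09)&(L[...,2]>-.09)&(L[...,2]<.05)
  a=np.argwhere(m); o=a[np.argsort(-L[m][:,2])][:14]
  print(tag,len(a)); [print(u,v,L[v,u]) for v,u in o]
# tray now vs before, top & scene: disc/red tab
for n,tags in(('top',('t0','t1','t2')),('scene',('s0','s1','s2'))):
  for tag in tags:
    im=cv2.imread(f'pics/{tag}.png').astype(int); P=cloud(n,np.load(f'pics/{tag}.npy'))
    m=(im[...,2]>150)&(im[...,1]<90)&(im[...,0]<90)&(abs(P[...,0]-.415)<.04)&(abs(P[...,1]+.11)<.05); print(tag,m.sum(),P[m].mean(0), np.argwhere(m).mean(0))
E
```

```text
s1 67
289 176 [ 0.0146  0.0302 -0.0115]
287 175 [ 0.0073  0.0349 -0.0116]
286 173 [-0.002   0.035  -0.0135]
288 176 [ 0.018   0.0359 -0.016 ]
290 175 [ 0.0159  0.0273 -0.0165]
289 175 [ 0.0162  0.0314 -0.0179]
288 175 [ 0.0155  0.035  -0.0184]
286 172 [-0.0019  0.0354 -0.0185]
287 173 [ 0.0048  0.0343 -0.0189]
290 174 [ 0.0151  0.0272 -0.0205]
289 174 [ 0.0151  0.0311 -0.0216]
287 174 [ 0.0134  0.0382 -0.0224]
290 173 [ 0.0128  0.0264 -0.0231]
287 172 [ 0.0044  0.0345 -0.0234]
s2 52
295 166 [ 0.0092  0.0096 -0.0202]
293 165 [ 0.0023  0.0144 -0.0207]
292 163 [-0.0051  0.0153 -0.0243]
294 166 [ 0.0127  0.0154 -0.0246]
293 164 [ 0.0017  0.0144 -0.0248]
295 165 [ 0.0092  0.01   -0.025 ]
292 162 [-0.0091  0.0136 -0.0254]
294 165 [ 0.0103  0.0145 -0.027 ]
292 161 [-0.01    0.0135 -0.0292]
293 163 [ 0.0039  0.0158 -0.0315]
294 163 [ 0.0051  0.0125 -0.0316]
295 164 [ 0.0117  0.0117 -0.032 ]
294 164 [ 0.0108  0.0151 -0.0322]
293 162 [ 0.0001  0.0143 -0.0328]
t0 30 [ 0.4196 -0.1085  0.0143] [236.1333 295.2667]
t1 0 [nan nan nan] [nan nan]
t2 9 [ 0.4223 -0.0992  0.0129] [235.2222 292.4444]
s0 21 [ 0.4197 -0.1105  0.008 ] [207.619  298.7619]
s1 0 [nan nan nan] [nan nan]
s2 3 [ 0.4251 -0.0991  0.0112] [207.6667 295.6667]<stdin>:13: RuntimeWarning: Mean of empty slice.
  ret = um.true_divide(
```

```bash
python3 - <<'E'
from h import *
np.set_printoptions(precision=4,suppress=True)
Rt=R.from_rotvec([-0.72029345, -3.05717259,  0.00322931]).as_matrix(); tcp=np.array([.26738,.5361,.2017])
for n,tag in(('scene','s0'),('top','t0')):
  P=cloud(n,np.load(f'pics/{tag}.npy')); L=(P-tcp)@Rt
  for lo,hi in((.025,.07),(-.07,-.025)):
    m=(abs(L[...,0])<.04)&(L[...,1]>lo)&(L[...,1]<hi)&(L[...,2]>-.1)&(L[...,2]<.05)
    a=L[m]; a=a[np.argsort(-a[:,2])]; print(tag,len(a)); print(a[:8])
from rig import manip
s=manip.get_state(); print(s['position'],s['joint_pos'],s['wrist_force'])
print([x for x in dir(manip) if x[0]!='_'])
E
```

```text
s0 76
[[ 0.0099  0.0522 -0.0194]
 [ 0.0105  0.0498 -0.0194]
 [ 0.0092  0.047  -0.0208]
 [ 0.0102  0.0491 -0.0234]
 [ 0.0106  0.0513 -0.025 ]
 [ 0.0092  0.0463 -0.0253]
 [-0.0072  0.0447 -0.0263]
 [ 0.0071  0.0459 -0.0263]]
s0 47
[[ 0.0095 -0.0507 -0.0193]
 [ 0.0079 -0.0434 -0.0196]
 [ 0.0098 -0.0483 -0.0207]
 [ 0.0102 -0.0459 -0.0223]
 [ 0.008  -0.0438 -0.0244]
 [ 0.0106 -0.0512 -0.0256]
 [ 0.0103 -0.0488 -0.0261]
 [ 0.0099 -0.0463 -0.0264]]
t0 74
[[ 0.0079  0.0471 -0.0168]
 [ 0.0032  0.045  -0.0195]
 [ 0.0005  0.0459 -0.0207]
 [-0.0123  0.0503 -0.0209]
 [-0.0033  0.0447 -0.0211]
 [-0.0095  0.0446 -0.0223]
 [-0.0024  0.0466 -0.0223]
 [-0.0122  0.0515 -0.0238]]
t0 17
[[-0.012  -0.0505 -0.0214]
 [-0.0118 -0.0445 -0.0216]
 [-0.0071 -0.0516 -0.0239]
 [-0.0123 -0.0495 -0.0257]
 [-0.0044 -0.0514 -0.0264]
 [-0.0113 -0.0473 -0.0264]
 [-0.0112 -0.0518 -0.0289]
 [-0.0117 -0.0464 -0.0308]]
[ 0.467  -0.1269  0.1626] [-0.4072  0.2452  1.7923 -0.0012  1.1191 -1.606 ] [ 0.2396  0.6553 -0.6747]
['PlanningError', 'camera', 'camera_info', 'get_state', 'sign_off', 'tcp_to_tips']
```

Both cameras put the fingertips about 18 mm *behind* the reported TCP, not 8 mm ahead. That means the jaws closed about 10 mm above the handle, and the tray has not moved. I'll go about 26 mm lower, gently and watching the force.

Emit:
{"op": "drive_tool", "data": {
  "slide": [
    [0,-0.06,-0.7],
    [0,-0.06,-1.5],
    [0,-0.06,-2.5],
    [0,-0.06,-3.4],
    [0,-0.06,-4.2],
    [0,-0.06,-4.7],
    [0,-0.06,-4.9],
    [0,-0.06,-4.9],
    [0,-0.06,-4.9]
  ],
  "turn": [0,0,0,0,0,0,0,0,0],
  "grip": [40,40,40,40,40,40,40,40,40]
}}

```text
t: 6.38
position: [0.4667, -0.1282, 0.0398]
tool_rot: [-0.577, -3.072, -0.004]
wrist_force: [-0.7, 0.0, -0.2]
width: 0.04
```

Emit:
{"op": "drive_tool", "data": {
  "slide": [
    [0,0,-0.2],
    [0,0,-0.4],
    [0,0,-0.5],
    [0,0,-0.5]
  ],
  "turn": [0,0,0,0],
  "grip": [40,40,40,40]
}}

```text
t: 6.72
position: [0.4665, -0.1281, 0.027]
tool_rot: [-0.577, -3.072, -0.004]
wrist_force: [-0.1, 0.9, 0.1]
width: 0.04
```

Emit:
{"op": "drive_tool", "data": {
  "slide": [
    [0,0,-0.15],
    [0,0,-0.3],
    [0,0,-0.4],
    [0,0,-0.45],
    [0,0,-0.45]
  ],
  "turn": [0,0,0,0,0],
  "grip": [40,40,40,40,40]
}}

```text
t: 7.13
position: [0.4662, -0.128, 0.0154]
tool_rot: [-0.577, -3.071, -0.004]
wrist_force: [-0.1, 0.6, -0.2]
width: 0.04
```

Emit:
{"op": "drive_tool", "data": {
  "slide": [
    [0,0,0],
    [0,0,0],
    [0,0,0],
    [0,0,0],
    [0,0,0],
    [0,0,0],
    [0,0,0],
    [0,0,0]
  ],
  "turn": [0,0,0,0,0,0,0,0],
  "grip": [8,8,8,8,8,8,8,8],
  "newtons": 40
}}

```text
t: 7.8
position: [0.4663, -0.128, 0.0155]
tool_rot: [-0.577, -3.071, -0.004]
wrist_force: [1.3, 0.2, 1.2]
width: 0.0156
```

Gripped: the jaws stopped at 15.6 mm. Lifting.

Emit:
{"op": "drive_tool", "data": {
  "slide": [
    [0,0,0.2],
    [0,0,0.6],
    [0,0,1.2],
    [0,0,2],
    [0,0,2.8],
    [0,0,3.6],
    [0,0,4.2],
    [0,0,4.5],
    [0,0,4.5],
    [0,0,4.5],
    [0,0,4.5]
  ],
  "turn": [0,0,0,0,0,0,0,0,0,0,0],
  "grip": [8,8,8,8,8,8,8,8,8,8,8]
}}

```text
t: 8.72
position: [0.4655, -0.1277, 0.1272]
tool_rot: [-0.577, -3.07, -0.005]
wrist_force: [0.5, -0.0, -2.0]
width: 0.0158
```

Emit:
{"op": "drive_tool", "data": {
  "slide": [
    [0.3,1,0],
    [0.7,2,0],
    [1.1,3.3,0],
    [1.5,4.6,0],
    [2,5.9,0],
    [2.4,7.2,0],
    [2.8,8.4,0],
    [3.2,9.5,0],
    [3.5,10.3,0],
    [3.61,10.82,0],
    [3.61,10.82,0],
    [3.61,10.82,0]
  ],
  "turn": [0,-0.1,-0.2,-0.3,-0.4,-0.42,-0.42,-0.42,-0.42,-0.42,-0.42,-0.42],
  "grip": [8,8,8,8,8,8,8,8,8,8,8,8]
}}

```text
t: 9.72
position: [0.5547, 0.1427, 0.1261]
tool_rot: [-0.63, -3.057, -0.003]
wrist_force: [-0.8, -0.1, -2.1]
width: 0.0159
```

```bash
python3 - <<'E'
from h import *
np.set_printoptions(precision=4,suppress=True)
t,_=snap('top','t4');s,_=snap('scene','s4')
q=manip.get_state();print(q['t'],q['position'],q['tool_rot'],q['wrist_force'],q['width'])
f=lambda x:cv2.resize(x,(400,400*x.shape[0]//x.shape[1]),interpolation=cv2.INTER_CUBIC)
A,B=f(t[145:235,175:275]),f(s[170:251,185:275]);C=np.hstack([A,B]) if A.shape==B.shape else None
cv2.imwrite('pics/c4.png',C)
E
```

```text
9.8167 [0.5548 0.1416 0.1266] [-0.6333 -3.0567 -0.0034] [ 0.4009  0.0951 -1.9927] 0.015346468010913456
```

View pics/c4.png

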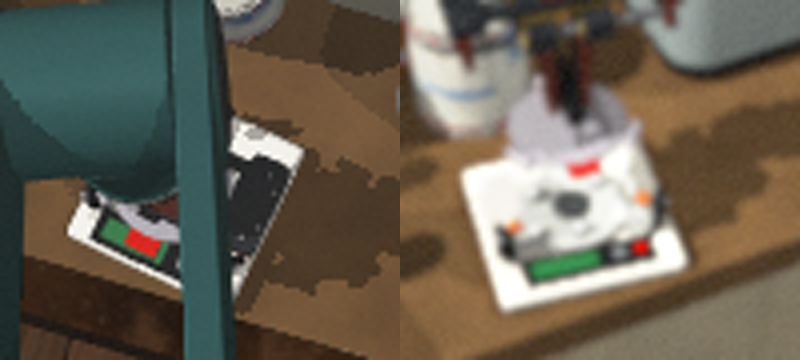

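The scene view shows the tray held level over the scale: tab at (227,208), noses at about (210,221) and (240,215), both facing the robot. Checking tray against scale in this one camera.

```bash
python3 - <<'E'
from h import *
np.set_printoptions(precision=4,suppress=True)
q=manip.get_state(); zt=q['position'][2]+.0335
im=cv2.imread('pics/s4.png').astype(int); P=cloud('scene',np.load('pics/s4.npy'))
b,g,r=im[...,0],im[...,1],im[...,2]
V,U=np.indices(b.shape); box=(U>190)&(U<270)&(V>170)&(V<250)
red=box&(r>150)&(g<90)&(b<90)
n,lab,st,ce=cv2.connectedComponentsWithStats(red.astype(np.uint8))
for i in range(1,n):
  if st[i,4]>4: print('red',st[i,4],ce[i],P[lab==i].mean(0), ray('scene',*ce[i],zt-.0375))
org=box&(r>180)&(g>90)&(g<190)&(b<110)
n,lab,st,ce=cv2.connectedComponentsWithStats(org.astype(np.uint8))
for i in range(1,n):
  if st[i,4]>1: print('org',st[i,4],ce[i],P[lab==i].mean(0), ray('scene',*ce[i],.06))
d=box&(abs(P[...,2]-(zt-.036))<.012)&(r>110)&(abs(r-b)<40)
c=P[d]; print('disc',len(c),c.mean(0)); hull=cv2.convexHull(c[:,:2].astype(np.float32)); print(cv2.minEnclosingCircle(hull))
# expectations
yaw=np.radians(-23.4)
for nm,o,z in(('tab',(-.052,0),.0),('n+120',(.0605*np.cos(2.094),.0605*np.sin(2.094)),.06),('n-120',(.0605*np.cos(2.094),-.0605*np.sin(2.094)),.06)):
  o=np.array(o); Rm=np.array([[np.cos(yaw),-np.sin(yaw)],[np.sin(yaw),np.cos(yaw)]]); print('exp',nm,np.array([.557,.1425])+Rm@o)
# foot in scene
w=box&(abs(P[...,2]-.017)<.008)&(r>190)&(b>170)
rr=cv2.minAreaRect(P[w][:,:2].astype(np.float32)); print('foot rect',rr)
E
```

```text
red 5 [226.  207.6] [0.5075 0.1643 0.1257] [0.5099 0.1626 0.1226]
red 8 [238.875 224.875] [0.4916 0.1228 0.0202] [0.4214 0.179  0.1226]
org 3 [226.     207.3333] [0.5115 0.1613 0.1217] [0.5591 0.1264 0.06  ]
org 3 [239.6667 214.3333] [0.506  0.1066 0.0526] [0.5007 0.1109 0.06  ]
org 3 [210. 221.] [0.5482 0.207  0.0541] [0.5437 0.2099 0.06  ]
disc 362 [0.5598 0.1505 0.1229]
((0.622738778591156, 0.14276091754436493), 0.12008541822433472)
exp tab [0.5093 0.1632]
exp n+120 [0.5501 0.2026]
exp n-120 [0.5084 0.1064]
foot rect ((0.5878584384918213, 0.13156548142433167), (0.15175583958625793, 0.22215361893177032), 66.86016082763672)
```

Tab is within 1–2 mm of where it should be. Going down to just above the catches.

Emit:
{"op": "drive_tool", "data": {
  "slide": [
    [0.04,0.05,-0.4],
    [0.04,0.05,-0.9],
    [0.04,0.05,-1.4],
    [0.04,0.05,-1.7],
    [0.04,0.05,-1.9],
    [0.04,0.05,-1.9],
    [0.04,0.05,-1.9]
  ],
  "turn": [0,0,0,0,0,0,0],
  "grip": [8,8,8,8,8,8,8]
}}

```text
t: 10.4
position: [0.5557, 0.1425, 0.0789]
tool_rot: [-0.634, -3.056, -0.003]
wrist_force: [0.2, 1.6, -1.9]
width: 0.0156
```

Emit:
{"op": "drive_tool", "data": {
  "slide": [
    [0,0,-0.08],
    [0,0,-0.16],
    [0,0,-0.24],
    [0,0,-0.32],
    [0,0,-0.32]
  ],
  "turn": [0,0,0,0,0],
  "grip": [8,8,8,8,8]
}}

```text
t: 10.82
position: [0.5554, 0.1425, 0.0707]
tool_rot: [-0.634, -3.056, -0.003]
wrist_force: [0.3, 0.5, -1.9]
width: 0.016
```

Emit:
{"op": "drive_tool", "data": {
  "slide": [
    [0,0,-0.05],
    [0,0,-0.1],
    [0,0,-0.14],
    [0,0,-0.14]
  ],
  "turn": [0,0,0,0],
  "grip": [8,8,8,8]
}}

```text
t: 11.15
position: [0.5553, 0.1426, 0.0669]
tool_rot: [-0.634, -3.056, -0.003]
wrist_force: [-0.5, 0.4, -2.4]
width: 0.016
```

Emit:
{"op": "drive_tool", "data": {
  "slide": [
    [0,0,-0.05],
    [0,0,-0.1],
    [0,0,-0.1]
  ],
  "turn": [0,0,0],
  "grip": [8,8,8]
}}

```text
t: 11.4
position: [0.5551, 0.1425, 0.0641]
tool_rot: [-0.634, -3.055, -0.003]
wrist_force: [0.1, 0.3, -2.8]
width: 0.0159
```

Emit:
{"op": "drive_tool", "data": {
  "slide": [
    [0,0,-0.04],
    [0,0,-0.08],
    [0,0,-0.08]
  ],
  "turn": [0,0,0],
  "grip": [8,8,8]
}}

```text
t: 11.65
position: [0.5549, 0.1425, 0.0619]
tool_rot: [-0.634, -3.055, -0.002]
wrist_force: [-0.4, 0.5, -2.7]
width: 0.016
```

Emit:
{"op": "drive_tool", "data": {
  "slide": [
    [0.03,0,-0.03],
    [0.03,0,-0.07],
    [0.03,0,-0.07]
  ],
  "turn": [0,0,0],
  "grip": [8,8,8]
}}

```text
t: 11.9
position: [0.556, 0.1425, 0.0604]
tool_rot: [-0.634, -3.055, -0.003]
wrist_force: [0.3, 0.1, 0.1]
width: 0.0155
```

Emit:
{"op": "drive_tool", "data": {
  "slide": [
    [0,0,-0.04],
    [0,0,-0.07],
    [0,0,-0.07]
  ],
  "turn": [0,0,0],
  "grip": [8,8,8]
}}

```text
t: 12.15
position: [0.5565, 0.1425, 0.0593]
tool_rot: [-0.634, -3.056, -0.003]
wrist_force: [-0.9, 0.7, 3.5]
width: 0.0152
```

Contact with the noses at TCP z of about 0.061, side forces small. Pressing on gently.

Emit:
{"op": "drive_tool", "data": {
  "slide": [
    [0,0,-0.04],
    [0,0,-0.07],
    [0,0,-0.07]
  ],
  "turn": [0,0,0],
  "grip": [8,8,8]
}}

```text
t: 12.4
position: [0.5571, 0.1426, 0.058]
tool_rot: [-0.634, -3.057, -0.004]
wrist_force: [0.6, 1.0, 3.1]
width: 0.0156
```

Emit:
{"op": "drive_tool", "data": {
  "slide": [
    [0,0,-0.04],
    [0,0,-0.07],
    [0,0,-0.07]
  ],
  "turn": [0,0,0],
  "grip": [8,8,8]
}}

```text
t: 12.65
position: [0.5573, 0.1427, 0.0561]
tool_rot: [-0.634, -3.058, -0.004]
wrist_force: [0.1, 1.0, 1.3]
width: 0.0158
```

Emit:
{"op": "drive_tool", "data": {
  "slide": [
    [0,0,-0.04],
    [0,0,-0.07],
    [0,0,-0.07]
  ],
  "turn": [0,0,0],
  "grip": [8,8,8]
}}

```text
t: 12.9
position: [0.5569, 0.1426, 0.0536]
tool_rot: [-0.634, -3.057, -0.004]
wrist_force: [1.2, 0.8, -4.0]
width: 0.0159
```

Emit:
{"op": "drive_tool", "data": {
  "slide": [
    [0,0,-0.04],
    [0,0,-0.07],
    [0,0,-0.07]
  ],
  "turn": [0,0,0],
  "grip": [8,8,8]
}}

```text
t: 13.15
position: [0.5562, 0.1425, 0.0509]
tool_rot: [-0.634, -3.056, -0.003]
wrist_force: [1.1, 1.2, -9.8]
width: 0.0159
```

Past the noses, and the springs now pull the tray down. Small steps to the stop.

Emit:
{"op": "drive_tool", "data": {
  "slide": [
    [0,0,-0.03],
    [0,0,-0.05],
    [0,0,-0.05]
  ],
  "turn": [0,0,0],
  "grip": [8,8,8]
}}

```text
t: 13.4
position: [0.5559, 0.1424, 0.0494]
tool_rot: [-0.634, -3.055, -0.002]
wrist_force: [0.2, 0.7, -5.1]
width: 0.0159
```

Emit:
{"op": "drive_tool", "data": {
  "slide": [
    [0,0,-0.03],
    [0,0,-0.05],
    [0,0,-0.05]
  ],
  "turn": [0,0,0],
  "grip": [8,8,8]
}}

```text
t: 13.65
position: [0.5561, 0.1424, 0.0493]
tool_rot: [-0.634, -3.056, -0.003]
wrist_force: [-2.0, -0.3, 5.6]
width: 0.0158
```

On the rigid stop at z 0.0493 with about 8 N of push. Holding briefly, then releasing.

Emit:
{"op": "drive_tool", "data": {
  "slide": [
    [0,0,-0.04],
    [0,0,-0.04],
    [0,0,-0.04]
  ],
  "turn": [0,0,0],
  "grip": [8,8,8]
}}

```text
t: 13.9
position: [0.5561, 0.1424, 0.0493]
tool_rot: [-0.634, -3.056, -0.003]
wrist_force: [-3.1, -1.1, 5.4]
width: 0.0159
```

Emit:
{"op": "drive_tool", "data": {
  "slide": [
    [0,0,0],
    [0,0,0],
    [0,0,0],
    [0,0,0],
    [0,0,0],
    [0,0,0]
  ],
  "turn": [0,0,0,0,0,0],
  "grip": [16,20,24,34,40,40]
}}

```text
t: 14.4
position: [0.5563, 0.1425, 0.0494]
tool_rot: [-0.634, -3.056, -0.003]
wrist_force: [-0.6, 0.2, 0.3]
width: 0.0392
```

Emit:
{"op": "drive_tool", "data": {
  "slide": [
    [0,0,0.3],
    [0,0,0.8],
    [0,0,1.6],
    [0,0,2.6],
    [0,0,3.6],
    [0,0,4.4],
    [0,0,4.8],
    [0,0,5],
    [0,0,5]
  ],
  "turn": [0,0,0,0,0,0,0,0,0],
  "grip": [40,40,40,40,40,40,40,40,40]
}}

```text
t: 15.15
position: [0.5569, 0.1426, 0.1753]
tool_rot: [-0.634, -3.058, -0.004]
wrist_force: [0.2, 0.7, 0.4]
width: 0.0398
```

Emit:
{"op": "drive_tool", "data": {
  "slide": [
    [-0.5,-1.5,0],
    [-1,-3,0],
    [-1.5,-4.5,0],
    [-2,-6,0],
    [-2.5,-7.5,0],
    [-3,-9,0],
    [-3.5,-10,0],
    [-3.5,-11,0],
    [-3.5,-11,0],
    [-3.5,-11,0]
  ],
  "turn": [0,0,0,0,0,0,0,0,0,0],
  "grip": [40,40,40,40,40,40,40,40,40,40]
}}

```text
t: 15.98
position: [0.4686, -0.1329, 0.1742]
tool_rot: [-0.638, -3.055, -0.005]
wrist_force: [0.5, -0.4, -0.3]
width: 0.0402
```

```bash
python3 - <<'E'
from h import *
np.set_printoptions(precision=4,suppress=True)
t,_=snap('top','t5');s,_=snap('scene','s5')
q=manip.get_state();print(q['t'],q['position'],q['wrist_force'])
f=lambda x:cv2.resize(x,(400,360),interpolation=cv2.INTER_CUBIC)
cv2.imwrite('pics/c5.png',np.hstack([f(t[155:227,184:264]),f(s[185:248,190:260])]))
P=cloud('top',np.load('pics/t5.npy'));im=t.astype(int)
V,U=np.indices(im.shape[:2]);box=(U>195)&(U<250)&(V>165)&(V<220)
h=box&(abs(P[...,2]-.09)<.02)&(im.max(-1)<90); c=P[h]; print('handle',len(c),c.mean(0),c[:,2].std()); w,E=np.linalg.eigh(np.cov(c[:,:2].T)); print(np.degrees(np.arctan2(E[1,1],E[0,1])))
d=box&(abs(P[...,2]-.05)<.008)&(im.min(-1)>90)&(np.hypot(P[...,0]-.557,P[...,1]-.1425)<.043); c=P[d]; A=np.c_[c[:,:2],np.ones(len(c))]; print('plane',np.linalg.lstsq(A,c[:,2],rcond=None)[0][:2],c[:,2].mean(),len(c))
E
```

```text
16.0833 [ 0.4688 -0.1314  0.1745] [-0.4228  1.1097 -0.2938]
handle 116 [0.5571 0.1427 0.0892] 0.002148116951919287
156.2635041884357
plane [-0.0049 -0.0012] 0.047860532800413934 418
```

View pics/c5.png

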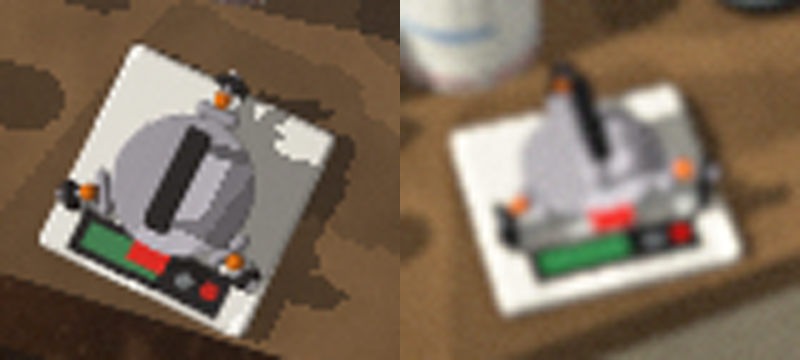

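The tray sits under all three orange noses with its tab over the display. It is centred at (0.5571, 0.1427), yaw −23.7°, and level to about 0.005 rad. Handing in.

```bash
python3 -c "
from rig import manip
print(manip.sign_off())"
```

```text
the job is handed in; nothing more can be done
None
```

The tray is mounted on the scale with its red tab towards the display. It went down past the three catches onto the balls and was released. I handed the job in at about 16 s; no verdict is reported.

**Mounting forces:** The lugs met the noses at TCP z ≈ 0.061 and took about 6 N to pass. The springs then pulled the tray down, and it reached a rigid stop at z ≈ 0.049. I held about 8 N there before opening the jaws. I have no direct reading of the separate ball and catch forces, only the wrist force.

**Last checks:**

| Check | Measured | Limit |
|---|---|---|
| Handle centre from scale centre (0.557, 0.1425) | within about 1 mm | 4 mm |
| Yaw against the scale's −23.4° | −23.7° (about 0.005 rad) | 0.08 rad |
| Disc tilt | about 0.005 rad | 0.03 rad |

In the last picture all three orange noses lie over the lugs. The gripper was clear of everything at hand-in. The bystanders were not measured again afterwards; the arm met no unexpected force on the way.

**What disagreed:** The fingertips are about 18 mm behind the reported TCP in both cameras, not 8 mm ahead as stated. Because of that, the first two closings shut on air above the handle. I corrected the height by about 26 mm and the third grip held. Long moves also ended up to 8 mm off and left the tool tilted by about 0.02 rad, so I corrected positions in small steps.

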